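# Kiln spyhole reading and supply changeover

## Task

The blue-banded kiln has reached the end of its firing: take the infrared thermometer out of its case and, holding it by the handle with the trigger squeezed, look straight into that kiln's spyhole from about 8 cm and hold it steady for about two seconds; it comes out of the foam only by the barrel, so put it down and take it again by the handle. Then lay it on its side on the bare bench without dropping it, turn the changeover switch from blue to off, wait there about two seconds, and turn it fully to yellow. Touch neither kiln and leave everything else where it is.

Things in the scene. Friction and masses are not known exactly. Their poses are not given: they have to be found in the camera images.
- thermo: Pistol-shaped infrared thermometer, orange and black, 0.32 kg, lying on its side in its case. Origin on the barrel axis, 23 mm above what it lies on; x along the barrel to the muzzle, z up as it lies, handle towards -y. Housing 46 mm square, x -55 to +70, then a round 44 mm barrel to the lens at x +110. It lies stably on either side, on head and butt.
- thermo_muzzle (a point): Centre of the thermometer's lens, x = +110 mm on the barrel axis; axes as the thermometer's.
- thermo_barrel (a point): On the barrel axis at x = +40 mm, between the finger notches of the case: the place to take it out of the case, across the 46 mm housing (fingers closing along the thermometer's y).
- thermo_grip (a point): Middle of the handle level with the trigger: thermometer x -28.4, y -48.9, z 0 mm, axes the same. The handle (32 mm front to back, flat faces, 34 mm thick) leans back 12 degrees, along (-0.208, -0.978); its butt, 46 mm thick, ends 83 mm farther on. Fingers closing here along (0.978, -0.208) onto front and back faces press the trigger flush, 32 mm apart.
- trigger (a joint): Red trigger on the front of the handle, 26 mm long, centred 50 mm down the handle from the barrel axis. 0 = out (6 mm proud), 0.006 = flush with the handle; it springs back, 6.4 N when fully in.
- case: Yellow case, dark foam, 250 (x) x 230 (y) x 56 mm, fixed; carrying handle to y -146; lid folded back flat at +y (26 mm high, to y +350). Origin under the foam half's centre. The thermometer lies at (-22, +40, 35) mm, axes as the case's: handle sunk in foam, 5 to 10 mm free around it, so fingers fit only at the barrel, in notches 54 mm wide, 37 mm out, floor at 12 mm. The bench from here to the switch is bare.
- kiln_blue: The firing kiln: bench-top steel octagon 250 mm across on a grey base, blue band round the lid, 245 mm tall, fixed. Origin on the bench right below the mouth of its spyhole, 155 mm in front of the kiln's centre; its front looks along its -x, towards the robot's side. It and the yellow kiln swap places between starts (left or right, at the far side).
- kiln_blue_spy (a point): Centre of the mouth of the blue kiln's spyhole: a level cream fireclay tube, 52 mm outside, 34 mm bore, standing 30 mm out of the kiln's front, 150 mm above the bench, glowing orange inside. Axes as the kiln's: one looks in along its +x.
- kiln_yellow: The other kiln, the same but with a yellow band and a dark spyhole. Origin below its spyhole's mouth.
- switch_box: Grey box of the kilns' changeover switch, 150 (x) x 110 (y) x 72 mm, fixed. Origin under its centre, below the handle's axis; its +x is the off direction (white dot), a blue dot marks 45 degrees to its left, a yellow dot 45 degrees to its right.
- switch_grip (a point): On the vertical axis of the red switch handle, 91 mm above the bench. The handle is a bar, 62 mm long (27 mm back, 35 mm to the pointer end), 14 mm thick, its top 102 mm and its foot (a 42 mm disc) 78 mm above the bench. The point's x points along the bar to the pointer end.
- switch (a joint): Angle of the switch handle: -0.785 = pointing to blue (it starts at or near this), 0 = centre off, +0.785 = yellow, with stops at both ends; growing is clockwise from above. It turns stiffly (0.12 N m) and stays where it is left.
- jar1: terracotta jar with domed terracotta lid, 72 mm wide, 115 mm tall, standing on the board between the kilns; origin under its centre
- jar2: the same with a dark grey lid
- jar3: a second all-terracotta jar
- block1: dark clay hexagonal block, 48 mm wide, 36 mm tall, on the board
- block2: the same, on the bench between the clear middle and the kilns
- glaze: glaze jar with orange cap, 60 mm wide, 85 mm tall, near the bench's right side
- brush: brush lying on the bench beyond the switch, about 170 mm long
Not all that is in view belongs to the job. Of the things that look like the switch_box, the larger one is meant. What is shaped like the thermo but turquoise is not meant.

How it is judged:
By the outcome, as a careful person would: the job done as asked, in the order asked, and still so for the second after the job is handed in, with the robot touching nothing.
It also fails if it takes over 72 s, if anything falls off the work surface, if the arm or the gripper's body presses on something with over 40 N, if the wrist force passes 120 N, or if a joint passes its speed limit or range.

## Robot

A 6-joint arm with a two-finger parallel gripper is mounted at the origin on the work surface. World frame = base frame: x ahead of the robot, y to its left, z up, the work surface at z = 0. Lengths are in m, angles in rad, forces in N, time in s.
With the tool pointing down it reaches from about 0.375 to 0.9 m from the base axis. Payload 3.1 kg.
Tool frame: the origin (TCP) lies between the finger pads; the fingertips stand 8 mm ahead of it and the grasp point (between the pads) lies 11 mm behind it; z points along the fingers, y is the line along which they close (so a half turn about z gives the same grasp; the last joint's range is limited). The gripper opens to 87 mm and grips with 3 to 60 N. Pads are 19 mm wide; open, the fingers measure 117 mm over their backs; the gripper's body (75 mm by 190 mm) begins 51 mm behind the grasp point.
Start: joints at [1.115, 0.527, 1.433, -0, 1.181, -0.178], TCP at [0.171, 0.601, 0.231] pointing down, gripper open.
Joint ranges: [-3.08, 3.08], [-0.75, 2.2], [0.22, 2.44], [-1.43, 4.57], [0, 2.65], [-2.85, 2.85]. Speed limits (rad/s): [2.79, 2.79, 3.14, 3.14, 3.14, 3.14].

## Interface

Orientations are given as a unit quaternion [x, y, z, w].
In Python, from rig import sense, grab_frame, calibration, hand_in gives the robot as it stands.
- The arm moves only by the tool step_arm, never from a script. Its argument "increments" is a list of rows, each a list of 5 numbers: the shift along the tool's x, y, z in mm, then the turn about the tool's z in rad, then the closure, from 0 (fully open) to 1 (shut). In form: [[dx, dy, dz, turn, hand], ...]. A call has 1 to 8 rows; each row is the pose to reach, as a shift and turn from the pose commanded when the call began, along the tool's axes at that moment; what a row does not reach only later rows make up. A row lasts 1/12 s, in which the tool goes at most 41.7 mm and 7.16 degrees, less where a joint would pass 70% of its speed; a pose out of reach is approached as far as the arm can. A call with a gripper value outside its range is refused whole. The fingers move at their own pace and stop on an object; "force" is the grip in N (left out, the last holds). Time passes only in rows, so rows that repeat a pose let the fingers close. It gives the time, the measured TCP pose, the force, the opening and the grip force at its end, in the units of the state.
- sense(): the state, without advancing time (a new reading comes with each control period).
- grab_frame(name): name is "side" or "top"; returns the picture (420x560x3 uint8, red, green, blue); there is no depth.
- calibration(name): a dict with "intrinsics" (3x3 intrinsics, pixels), "world_to_cam" (4x4, takes a point from world to camera coordinates). Camera axes: x right, y up, looking along -z (the intrinsics and any distortion apply to the point x, -y, -z); pixel columns grow to the right and rows downward; lengths in m; the calibration is good to about 2 mm. A picture is of the moment at which its call begins. calibration takes no time and is no camera call.
- hand_in(): hands the job in; it is judged then, once.
The state is a dict: "time_s": time; "q": joint angles; "dq": joint speeds; "joint_efforts": joint torques, N m; "ee_pos": TCP position; "tool_rot": TCP orientation; "contact_force": force on the tool from outside, world axes, zero at the start; "wrist_torque": the same for the moment, N m; "opening": finger opening in m; "grasp_force": force on a finger pad.
Only numpy, scipy, OpenCV 4.12 (cv2) and the standard library are available. Lean on these libraries where they do the work, as an engineer would, in place of code of your own. Each camera call takes 0.05 s, during which the arm holds its last target. There are 200 camera calls.

## Working session

There is one attempt and no reset: what is moved stays moved. The work goes in short steps, Python scripts to look and compute and a tool call to move; the robot and the scene stay as the last step left them, time stands still between calls to the robot, and variables do not carry over. Pictures are saved under pics/ and viewed, at most 10 in all, crops included, and the job is handed in when it is done.

Besides the shell and the picture viewer there is one more tool, called after ">>>" as name(argument=value, ...) on one line, values as JSON. step_arm: Moves the arm, as the interface text tells. Its arguments: {"type":"object","properties":{"increments":{"type":"array"},"force":{"type":"number"}},"required":["increments"]}

```bash
mkdir -p pics; ls
python3 - <<'E'
from rig import *
import cv2,numpy as np
for n in("top","side"):
    f=grab_frame(n); cv2.imwrite(f"pics/{n}0.png",f[...,::-1]); c=calibration(n); print(n,{k:np.round(v,4).tolist() if not isinstance(v,str) else v for k,v in c.items()})
print(sense())
E
```

```text
pics
top {'intrinsics': [[392.4604, 0.0, 280.8893], [0.0, 392.4604, 216.5512], [0.0, 0.0, 1.0]], 'world_to_cam': [[0.0293, -0.9996, 0.0003, -0.0103], [0.9906, 0.0291, 0.1334, -0.4761], [-0.1334, -0.0036, 0.9911, -1.1578], [0.0, 0.0, 0.0, 1.0]]}
side {'intrinsics': [[424.3635, 0.0, 275.8778], [0.0, 424.3635, 204.8165], [0.0, 0.0, 1.0]], 'world_to_cam': [[0.9211, -0.3893, -0.0053, -0.4316], [0.2296, 0.5323, 0.8148, -0.1764], [-0.3144, -0.7517, 0.5797, -1.0906], [0.0, 0.0, 0.0, 1.0]]}
{'time_s': 0.1, 'q': array([ 1.11452773e+00,  5.28397651e-01,  1.43376558e+00, -3.24584654e-06,
        1.18140263e+00, -1.78496038e-01]), 'dq': array([ 0.00090968, -0.00137339, -0.00483839,  0.0026372 ,  0.00060364,
        0.00047703]), 'joint_efforts': array([-2.41117395e-04, -4.40982914e+01, -1.77150357e+01,  6.34577614e-02,
        5.33614308e-02, -6.28039879e-05]), 'ee_pos': array([0.17106691, 0.6004663 , 0.22965719]), 'tool_rot': array([ 1.38439525e-01,  9.90370398e-01, -9.37796715e-04, -3.06474087e-04]), 'contact_force': array([-0.02390142, -0.08288045,  0.37683147]), 'wrist_torque': array([-0.00313102, -0.01673553,  0.00112102]), 'grasp_force': 0.0, 'opening': 0.08697660514731997}
```

View pics/top0.png

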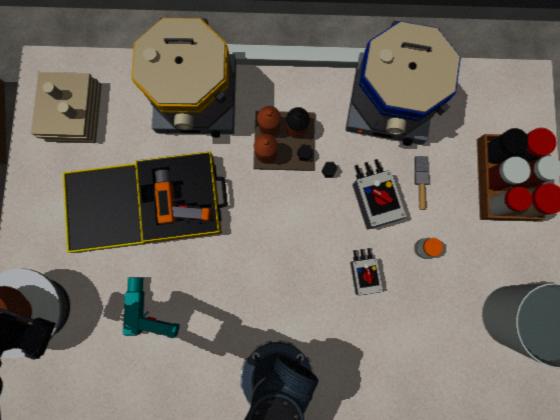

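View pics/side0.png

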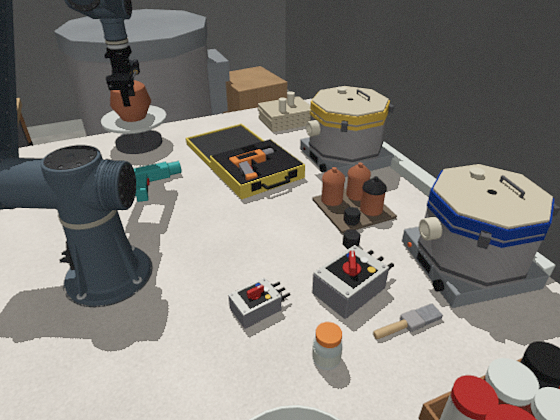

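The top view shows the orange thermo in the case at (180,205) and the turquoise decoy at (150,310). The larger switch box is at (381,197) and a smaller look-alike at (367,273). The blue-banded kiln is at (412,65) with its spy tube at (396,125), and the yellow kiln is at (180,65). The blue kiln, orange thermo and larger box fit the description. I'll confirm them in an enlarged crop.

```bash
cat > h.py <<'E'
import numpy as np,cv2
from rig import *
def ray(n,uv):
    c=calibration(n);K=np.array(c["intrinsics"]);T=np.array(c["world_to_cam"]);d=c.get("distortion")
    uv=np.atleast_2d(np.float64(uv));p=np.c_[uv,np.ones(len(uv))]@np.linalg.inv(K).T
    D=(p*[1,-1,-1])@T[:3,:3]; o=-T[:3,:3].T@T[:3,3]
    return o,D
def onz(n,uv,z):
    o,D=ray(n,uv); return o+D*((z-o[2])/D[:,2])[:,None]
def proj(n,P):
    c=calibration(n);T=np.array(c["world_to_cam"]);q=np.atleast_2d(P)@T[:3,:3].T+T[:3,3]
    q=(q*[1,-1,-1])@np.array(c["intrinsics"]).T; return q[:,:2]/q[:,2:]
def tri(a,b):
    o1,d1=ray("top",a);o2,d2=ray("side",b);d1=d1[0];d2=d2[0]
    s=np.linalg.lstsq(np.c_[d1,-d2],o2-o1,rcond=None)[0]
    p,q=o1+s[0]*d1,o2+s[1]*d2
    return (p+q)/2,np.linalg.norm(p-q)
E
python3 - <<'E'
import cv2,numpy as np
print(__import__('rig').calibration('top').keys())
t=cv2.imread('pics/top0.png');s=cv2.imread('pics/side0.png')
def c(i,x,y,w,h):return cv2.resize(i[y:y+h,x:x+w],(400,300),interpolation=cv2.INTER_NEAREST)
o=np.vstack([np.hstack([c(t,130,140,120,90),c(t,330,160,100,75)]),np.hstack([c(t,340,80,100,75),c(s,400,200,80,60)])])
cv2.imwrite('pics/c0.png',o)
E
```

```text
dict_keys(['intrinsics', 'world_to_cam'])
```

View pics/c0.png

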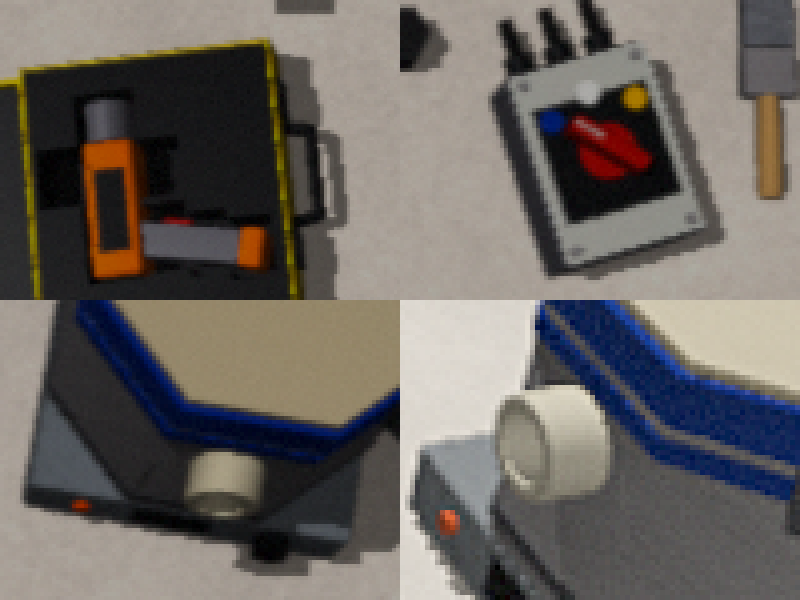

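The crops confirm the three targets. The case crop shows the thermo with muzzle up and handle to the right. The larger box has its red bar pointing at the blue dot. The blue kiln's spy mouth is at about top (395,129) and side (425,229).

Run:
```python
from h import *
t=cv2.imread('pics/top0.png');hsv=cv2.cvtColor(t,cv2.COLOR_BGR2HSV)
def mask(lo,hi,box):
    m=cv2.inRange(hsv,lo,hi);x,y,w,h=box;k=np.zeros_like(m);k[y:y+h,x:x+w]=m[y:y+h,x:x+w];return k
def pts(m):
    y,x=np.nonzero(m);return np.c_[x,y].astype(float)
np.set_printoptions(precision=4,suppress=True)
# case
p=pts(mask((22,120,70),(34,255,255),(55,140,180,120)))
w=onz('top',p,.056)[:,:2]
print('case top corners (crop est)',onz('top',[[136.9,161.3],[211.5,152.7],[221,236]],.056))
ctr=lambda r:np.array(r)
# thermo orange top face
p=pts(mask((5,150,120),(18,255,255),(145,170,30,60)))
r=cv2.minAreaRect(onz('top',p,.058)[:,:2].astype(np.float32));print('head rect',r)
m=mask((5,150,120),(18,255,255),(195,195,25,30));p=pts(m);print('butt',onz('top',[p.mean(0)],.050),p.mean(0))
# switch
ds={'blue':((100,150,80),(130,255,255)),'yel':((20,150,120),(32,255,255)),'white':((0,0,190),(180,60,255))}
for k,(a,b) in ds.items():
    p=pts(mask(a,b,(362,176,34,15)));print(k,len(p),onz('top',[p.mean(0)],.072))
mr=cv2.bitwise_or(mask((0,140,60),(6,255,255),(365,185,30,25)),mask((172,140,60),(180,255,255),(365,185,30,25)))
p=pts(mr);print('red',len(p),onz('top',[p.mean(0)],.09),cv2.minAreaRect(onz('top',p,.1)[:,:2].astype(np.float32)))
g=mask((0,0,110),(180,45,220),(340,160,75,75))
print('bench grey?',t[215,345],t[178,372])
print('switch box corners',onz('top',[[330+515/4-100,160+78/4],[330+243/4,160+42/4],[330+310/4,160+235/4],[330+160/4,160+268/4]],.072))
# kiln
b=mask((100,150,60),(130,255,255),(340,10,140,120));h=cv2.convexHull(pts(b).astype(np.float32))
mm=cv2.moments(h);c=[mm['m10']/mm['m00'],mm['m01']/mm['m00']];print('kiln c',c,onz('top',[c],.235))
print('kiln hole',onz('top',[[412.5,66]],.245))
print('spy',tri([395.5,129.2],[424.6,229]))
e=onz('top',[[346.5,129.5],[427,143]],.05);print('base edge',e,np.arctan2(*(e[1]-e[0])[:2]))
```

```text
case top corners (crop est) [[0.6288 0.4441 0.056 ]
 [0.6623 0.2199 0.056 ]
 [0.4099 0.1785 0.056 ]]
head rect ((0.5066384077072144, 0.35631391406059265), (0.12161394953727722, 0.04203440994024277), 8.93557357788086)
butt [[0.4766 0.232  0.05  ]] [204.5067 213.3733]
blue 14 [[ 0.56  -0.25   0.072]]
yel 25 [[ 0.5775 -0.3119  0.072 ]]
white 0 [[nan nan nan]]
red 182 [[ 0.5344 -0.2878  0.09  ]] ((0.5337738990783691, -0.28258538246154785), (0.058295853435993195, 0.039635781198740005), 45.12236022949219)
bench grey? [147 155 164] [136 143 144]
switch box corners [[ 0.5884 -0.2241  0.072 ]
 [ 0.6186 -0.3192  0.072 ]
 [ 0.4752 -0.367   0.072 ]
 [ 0.4477 -0.2573  0.072 ]]
kiln c [401.4596652793766, 75.76599073172171] [[ 0.8326 -0.3039  0.235 ]]
kiln hole [[ 0.8553 -0.33    0.245 ]]
spy (array([ 0.7173, -0.3117,  0.1486]), np.float64(0.0014835720410591895))
base edge [[ 0.7498 -0.1903  0.05  ]
 [ 0.7141 -0.437   0.05  ]] -2.9976554530210615<stdin>:20: RuntimeWarning: Mean of empty slice.
  ret = um.true_divide(
```

Run:
```python
from h import *
np.set_printoptions(precision=4,suppress=True)
t=cv2.imread('pics/top0.png');s=cv2.imread('pics/side0.png')
print('spy top/bot/mid',onz('top',[[395.5,125]],.176),onz('top',[[395.5,133.5]],.124),onz('top',[[395.5,129.2]],.15), onz('side',[[424.6,229]],.15))
print('lid',onz('top',[[340+0,0]],.245)[0])
# lid octagon top face, top image
for n,im,box in(('top',t,(350,15,120,110)),('side',s,(425,160,130,75))):
    h=cv2.cvtColor(im,cv2.COLOR_BGR2HSV);x,y,w,hh=box
    m=cv2.inRange(h,(12,30,90),(30,140,255));k=np.zeros_like(m);k[y:y+hh,x:x+w]=m[y:y+hh,x:x+w]
    n_,l,st,c=cv2.connectedComponentsWithStats(k);i=1+st[1:,4].argmax()
    cn=cv2.convexHull(np.argwhere(l==i)[:,::-1].astype(np.float32))
    w3=onz(n,cn[:,0],.245)[:,:2].astype(np.float32);print(n,st[i],'circle',cv2.minEnclosingCircle(w3),cv2.minAreaRect(w3))
h=cv2.cvtColor(s,cv2.COLOR_BGR2HSV);m=cv2.inRange(h,(5,150,120),(18,255,255));m[:,:220]=0;m[:,280:]=0;m[:140]=0;m[190:]=0
ct,_=cv2.findContours(m,cv2.RETR_EXTERNAL,cv2.CHAIN_APPROX_NONE)
for c in ct:
    if len(c)>8:
        print(cv2.boundingRect(c),cv2.minAreaRect(onz('side',c[:,0].astype(float),.058)[:,:2].astype(np.float32)))
print('pred top corners side', proj('side',[[.499+.988*x-.155*y,.355+.155*x+.988*y,.058] for x,y in((.07,.023),(.07,-.023),(-.055,-.023),(-.055,.023))]))
cv2.imwrite('pics/c1.png',np.hstack([cv2.resize(s[140:200,220:300],(800,600),interpolation=cv2.INTER_CUBIC)]))
```

```text
spy top/bot/mid [[ 0.7197 -0.3042  0.176 ]] [[ 0.7144 -0.3192  0.124 ]] [[ 0.7175 -0.3117  0.15  ]] [[ 0.715 -0.313  0.15 ]]
lid [ 1.0381 -0.1385  0.245 ]
top [ 365   22   94   89 6058] circle ((0.8570778965950012, -0.32904699444770813), 0.12719857692718506) ((0.856444776058197, -0.3285444974899292), (0.23536869883537292, 0.23575475811958313), 81.00249481201172)
side [ 434  164  119   65 5183] circle ((0.8431967496871948, -0.3552526533603668), 0.12964732944965363) ((0.8421709537506104, -0.35434937477111816), (0.24363501369953156, 0.23395414650440216), 36.0247917175293)
(245, 172, 12, 8) ((0.47335949540138245, 0.2162625938653946), (0.04163343086838722, 0.02912437915802002), 6.207549571990967)
(240, 151, 13, 4) ((0.5105292201042175, 0.3685574531555176), (0.045975178480148315, 0.0062322355806827545), 12.562667846679688)
(229, 149, 36, 18) ((0.507622241973877, 0.3276365101337433), (0.1260906159877777, 0.08207903802394867), 8.919157028198242)
pred top corners side [[258.3352 147.1736]
 [264.8483 152.3465]
 [233.1671 161.7899]
 [227.1044 156.2249]]
```

View pics/c1.png

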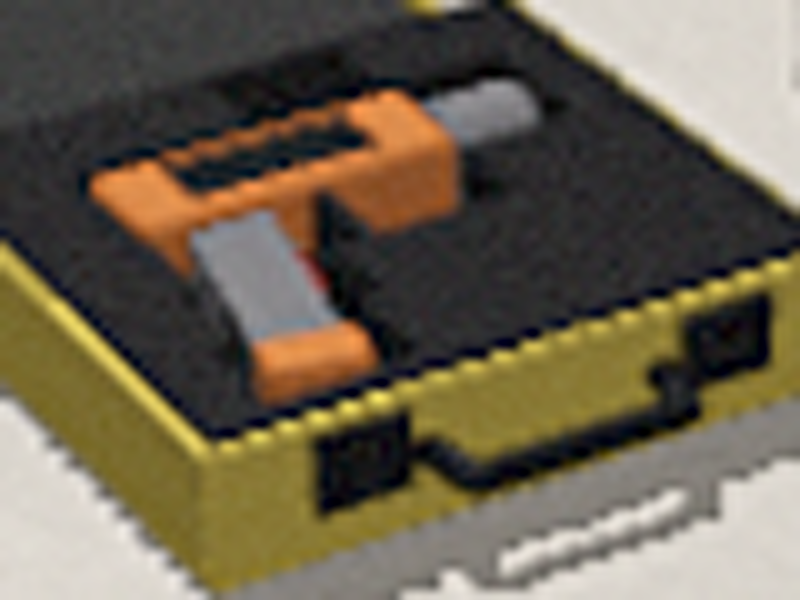

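The side crop shows the housing top corners at about (229,158), (265.5,154.5) and (259.5,149), about 1–2 px below my prediction. I'll triangulate them.

Run:
```python
from h import *
np.set_printoptions(precision=4,suppress=True)
f=lambda x,y:np.array([130+x/3.333,140+y/3.333]);g=lambda x,y:np.array([220+x/10,140+y/10])
R=np.array([[.988,-.155],[.155,.988]])
for n,a,b,l in(('FR',f(131,140),g(457,143),(.07,-.023)),('FL',f(83,143),g(393,88),(.07,.023)),('BL',f(93,278),g(92,185),(-.055,.023))):
    p,e=tri(a,b);print(n,p,e,'origin tri',p[:2]-R@l,'top',onz('top',[a],.058)[0,:2]-R@l,'side',onz('side',[b],.058)[0,:2]-R@l)
T=np.r_[.499,.355]+R@[.04,0];q=sense();print('barrel',T,'ee',q['ee_pos'],q['tool_rot'])
from scipy.spatial.transform import Rotation as Q
print(Q.from_quat(q['tool_rot']).as_matrix())
```

```text
FR [0.5718 0.3429 0.0498] 0.005459168584836509 origin tri [0.4991 0.3548] top [0.4946 0.3531] side [0.4965 0.3406]
FL [0.5658 0.3858 0.0524] 0.0024616285147346373 origin tri [0.5002 0.3522] top [0.4978 0.3506] side [0.4977 0.342 ]
BL [0.4452 0.3691 0.0479] 0.005251241105361985 origin tri [0.5031 0.3549] top [0.4995 0.3523] side [0.5007 0.3367]
barrel [0.5385 0.3612] ee [0.1711 0.6005 0.2297] [ 0.1384  0.9904 -0.0009 -0.0003]
[[-0.9617  0.2742 -0.0009]
 [ 0.2742  0.9617 -0.0018]
 [ 0.0003 -0.0019 -1.    ]]
```

>>> step_arm(increments=[[-33, -10, 0, -0.054, 0.2], [-67, -21, 0, -0.108, 0.2], [-100, -31, 0, -0.162, 0.2], [-134, -42, 0, -0.216, 0.2], [-167, -52, 0, -0.27, 0.2], [-200, -63, 0, -0.325, 0.2], [-234, -73, 0, -0.38, 0.2], [-267, -84, 0, -0.433, 0.2]])

```text
time_s: 0.77
ee_pos: [0.4062, 0.4458, 0.2301]
tool_rot: [-0.079, 0.997, -0.0, -0.0]
contact_force: [0.1, -0.4, -0.3]
opening: 0.0696
grasp_force: 0.0
```

```bash
cat >> h.py <<'E'
from scipy.spatial.transform import Rotation as Q
def go(x,y,z,ang):
    "tool-frame mm and turn to TCP xyz with tool y at world angle ang (deg, mod 180)"
    q=sense();M=Q.from_quat(q['tool_rot']).as_matrix();d=M.T@(np.array([x,y,z])-q['ee_pos'])*1000
    a=np.degrees(np.arctan2(M[1,1],M[0,1]));t=(ang-a+90)%180-90
    print('t',q['time_s'],'ee',q['ee_pos'].round(4),'yaw',round(a,2),'q6',q['q'][5].round(2),'go',d.round(1),'turn',round(-np.radians(t),3))
E
python3 -c "
from h import *
go(.5375,.3592,.231,98.9)"
```

```text
t 0.7667 ee [0.4062 0.4458 0.2301] yaw 99.04 q6 -1.08 go [-116.  -106.1   -0.9] turn 0.003
```

>>> step_arm(increments=[[-29, -27, 10, 0, 0.2], [-58, -53, 30, 0, 0.2], [-87, -80, 60, 0, 0.2], [-116, -106, 90, 0, 0.2], [-116, -106, 130, 0, 0.2], [-116, -106, 130, 0, 0.2]])

```text
time_s: 1.27
ee_pos: [0.5354, 0.3565, 0.0947]
tool_rot: [-0.076, 0.997, -0.002, -0.004]
contact_force: [-0.6, -0.5, -0.4]
opening: 0.0698
grasp_force: 0.0
```

Run:
```python
from h import *
go(.5375,.3592,.026,98.9)
f=grab_frame('top');s=grab_frame('side')
cv2.imwrite('pics/a1.png',np.hstack([cv2.resize(f[140:240,110:210,::-1],(400,400),interpolation=cv2.INTER_CUBIC),cv2.resize(s[100:200,200:300,::-1],(400,400),interpolation=cv2.INTER_CUBIC)]))
```

```text
t 1.2667 ee [0.5354 0.3565 0.0947] yaw 98.67 q6 -1.31 go [-3.   2.6 68.7] turn -0.004
```

View pics/a1.png

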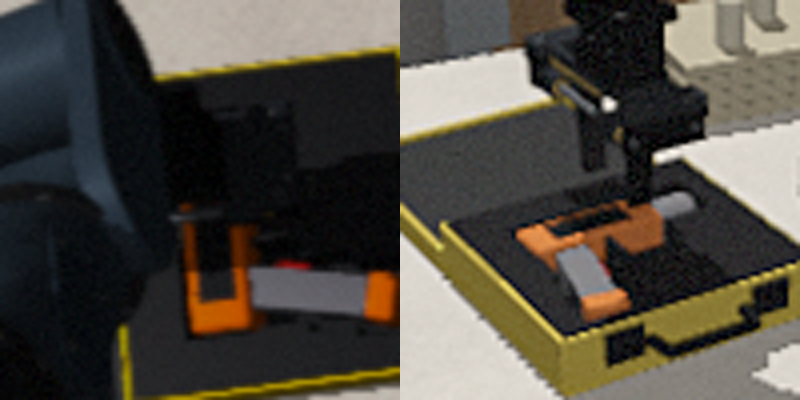

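The side crop shows the fingers straddling the housing by the barrel, at about (630,190), with the muzzle ahead of them. I'm descending.

>>> step_arm(increments=[[0, 0, 0, 0, 0.2], [0, 0, 20, 0, 0.2], [0, 0, 40, 0, 0.2], [0, 0, 55, 0, 0.2], [0, 0, 55, 0, 0.2]])

```text
time_s: 1.78
ee_pos: [0.5341, 0.3613, 0.0455]
tool_rot: [-0.079, 0.997, -0.0, -0.001]
contact_force: [-0.2, 0.2, 0.3]
opening: 0.0697
grasp_force: 0.0
```

```bash
python3 -c "
from h import *
go(.5375,.3592,.026,98.9);q=sense();print(q['dq'].round(3),q['contact_force'])"
```

```text
t 1.7833 ee [0.5341 0.3613 0.0455] yaw 99.02 q6 -1.31 go [-3.  -2.6 19.4] turn 0.002
[-0.003 -0.033 -0.02  -0.002  0.035 -0.   ] [-0.16678538  0.22686266  0.31882715]
```

>>> step_arm(increments=[[-3, -1, 10, 0, 0.2], [-3, -1, 19, 0, 0.2], [-3, -1, 19, 0, 0.2], [-3, -1, 19, 0, 0.6], [-3, -1, 19, 0, 0.6], [-3, -1, 19, 0, 0.6], [-3, -1, 19, 0, 0.6], [-3, -1, 19, 0, 0.6]], force=35)

```text
time_s: 2.45
ee_pos: [0.5394, 0.3598, 0.027]
tool_rot: [-0.078, 0.997, 0.0, 0.0]
contact_force: [-0.2, 0.6, 1.6]
opening: 0.0457
grasp_force: 35.0
```

>>> step_arm(increments=[[-3, -1, 10, 0, 0.6], [-3, -1, -5, 0, 0.6], [-3, -1, -25, 0, 0.6], [-3, -1, -50, 0, 0.6], [-3, -1, -75, 0, 0.6], [-3, -1, -90, 0, 0.6], [-3, -1, -90, 0, 0.6]])

```text
time_s: 3.03
ee_pos: [0.5445, 0.3602, 0.1199]
tool_rot: [-0.078, 0.997, 0.001, 0.003]
contact_force: [1.3, 0.2, -3.2]
opening: 0.0457
grasp_force: 35.0
```

Run:
```python
from h import *
go(.52,.06,.026,82)
f=grab_frame('top');s=grab_frame('side');
o=cv2.hconcat([cv2.resize(f[100:300,100:300,::-1],(400,400)),cv2.resize(s[80:230,200:350,::-1],(400,400))]);cv2.imwrite('pics/a2.png',o)
```

```text
t 3.0333 ee [0.5445 0.3602 0.1199] yaw 98.89 q6 -1.31 go [  71.2 -293.    92.9] turn 0.295
```

View pics/a2.png

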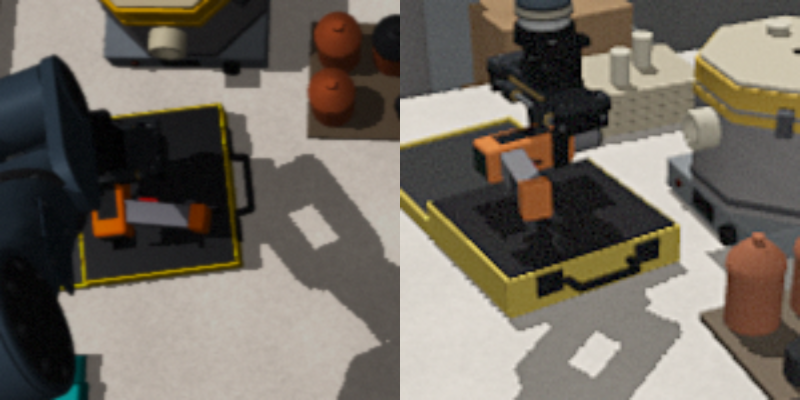

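The thermo is out of the foam. The crop shows it held by the fingers above the case, with the butt to the right. I'm carrying it to the bare bench.

>>> step_arm(increments=[[5, -18, 0, 0.01, 0.6], [14, -48, 0, 0.03, 0.6], [24, -83, 0, 0.05, 0.6], [34, -118, 0, 0.07, 0.6], [44, -153, 0, 0.09, 0.6], [54, -188, 0, 0.11, 0.6], [63, -222, 0, 0.13, 0.6], [70, -247, 0, 0.145, 0.6]])

```text
time_s: 3.8
ee_pos: [0.5092, 0.1018, 0.1146]
tool_rot: [-0.004, 1.0, -0.0, -0.002]
contact_force: [0.2, 0.8, -3.4]
opening: 0.0456
grasp_force: 35.0
```

>>> step_arm(increments=[[7, -15, 0, 0.01, 0.6], [8, -24, 10, 0.01, 0.6], [8, -24, 30, 0.01, 0.6], [8, -24, 55, 0.01, 0.6], [8, -24, 70, 0.01, 0.6], [8, -24, 75, 0.01, 0.6], [8, -24, 75, 0.01, 0.6]])

```text
time_s: 4.38
ee_pos: [0.5015, 0.0803, 0.0391]
tool_rot: [0.0, 1.0, 0.0, -0.003]
contact_force: [0.1, -0.7, -2.8]
opening: 0.0456
grasp_force: 35.0
```

Run:
```python
from h import *
go(.51,.08,.015,90)
f=grab_frame('top');s=grab_frame('side');
o=cv2.hconcat([cv2.resize(f[130:280,170:320,::-1],(400,400)),cv2.resize(s[110:260,210:360,::-1],(400,400))]);cv2.imwrite('pics/a3.png',o)
```

```text
t 4.3833 ee [0.5015 0.0803 0.0391] yaw 90.0 q6 -1.63 go [-8.6 -0.3 24.1] turn -0.0
```

View pics/a3.png

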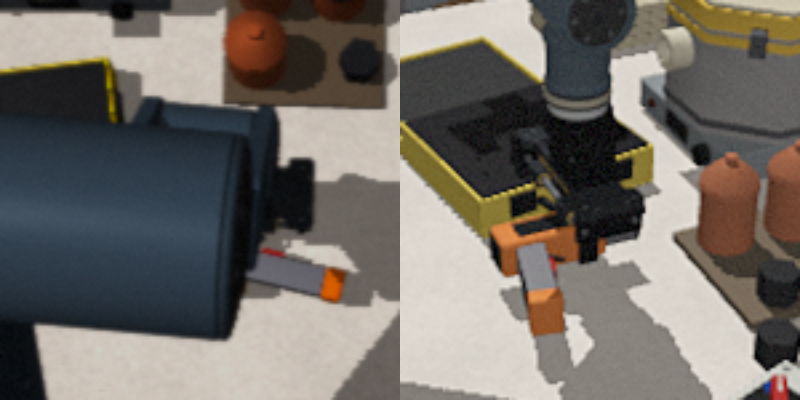

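It hangs level over bare bench, with the handle towards -y. I'm lowering it.

>>> step_arm(increments=[[0, 0, 6, 0, 0.6], [0, 0, 12, 0, 0.6], [0, 0, 17, 0, 0.6], [0, 0, 20, 0, 0.6], [0, 0, 21, 0, 0.6], [0, 0, 21, 0, 0.6]])

```text
time_s: 4.98
ee_pos: [0.5034, 0.0803, 0.0203]
tool_rot: [-0.0, 1.0, 0.0, -0.0]
contact_force: [0.5, 0.3, -3.6]
opening: 0.0457
grasp_force: 35.0
```

>>> step_arm(increments=[[0, 0, 2, 0, 0.6], [0, 0, 3, 0, 0.6], [0, 0, 4, 0, 0.6], [0, 0, 4, 0, 0.6]])

```text
time_s: 5.32
ee_pos: [0.5036, 0.0802, 0.0165]
tool_rot: [-0.0, 1.0, -0.0, -0.0]
contact_force: [0.1, 0.0, -4.2]
opening: 0.0459
grasp_force: 35.0
```

>>> step_arm(increments=[[0, 0, 1, 0, 0.6], [0, 0, 2, 0, 0.6], [0, 0, 2, 0, 0.6]])

```text
time_s: 5.57
ee_pos: [0.5035, 0.0802, 0.0144]
tool_rot: [-0.0, 1.0, 0.0, -0.0]
contact_force: [-0.3, -0.9, -3.2]
opening: 0.0459
grasp_force: 35.0
```

>>> step_arm(increments=[[0, 0, 0.5, 0, 0.6], [0, 0, 1, 0, 0.6], [0, 0, 1.5, 0, 0.6], [0, 0, 1.5, 0, 0.6]])

```text
time_s: 5.9
ee_pos: [0.5036, 0.0803, 0.013]
tool_rot: [-0.0, 1.0, -0.0, -0.0]
contact_force: [0.1, 0.5, -3.3]
opening: 0.0458
grasp_force: 35.0
```

>>> step_arm(increments=[[0, 0, 0.5, 0, 0.6], [0, 0, 1, 0, 0.6], [0, 0, 1.5, 0, 0.6], [0, 0, 1.5, 0, 0.6]])

```text
time_s: 6.23
ee_pos: [0.5035, 0.0803, 0.0115]
tool_rot: [-0.0, 1.0, 0.0, -0.0]
contact_force: [0.0, -0.2, -3.9]
opening: 0.0454
grasp_force: 35.0
```

Run:
```python
from h import *
go(.51,.08,.015,90);q=sense();print(q['contact_force'],q['wrist_torque'])
s=grab_frame('side')
cv2.imwrite('pics/a4.png',cv2.resize(s[175:250,225:325,::-1],(800,600),interpolation=cv2.INTER_CUBIC))
```

```text
t 6.2333 ee [0.5035 0.0803 0.0115] yaw 90.01 q6 -1.63 go [-6.5 -0.3 -3.5] turn 0.0
[ 0.04635717 -0.20482625 -3.93021495] [ 0.07842449 -0.12758905 -0.01301774]
```

View pics/a4.png

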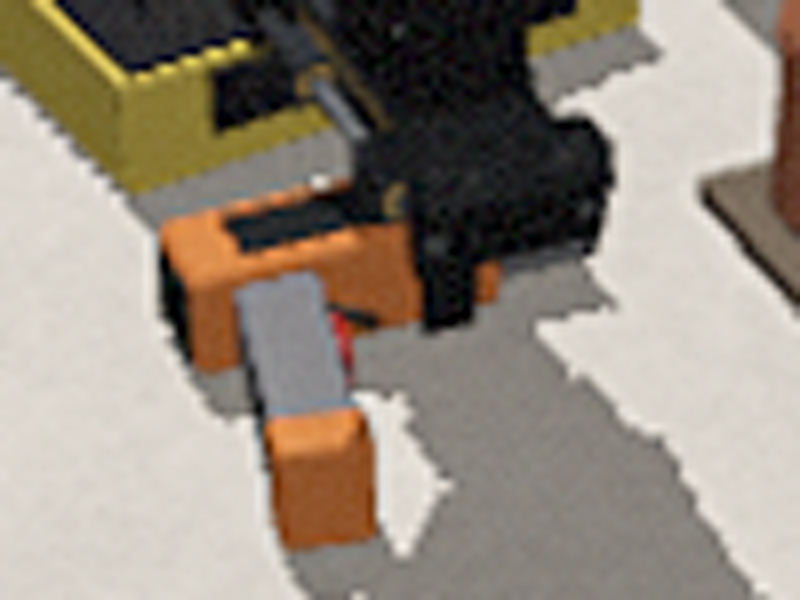

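The side crop shows the housing and butt hovering a few mm or less above the bench, with the fingertip just below the housing's bottom edge at (445,325). I'll lower a little more and then ease the grip.

>>> step_arm(increments=[[0, 0, 1, 0, 0.6], [0, 0, 2, 0, 0.6], [0, 0, 2.5, 0, 0.6], [0, 0, 2.5, 0, 0.6], [0, 0, 2.5, 0, 0.6]])

```text
time_s: 6.7
ee_pos: [0.5037, 0.0802, 0.0098]
tool_rot: [-0.0, 1.0, -0.0, 0.0]
contact_force: [-1.9, -0.5, 6.6]
opening: 0.0457
grasp_force: 35.0
```

>>> step_arm(increments=[[0, 0, 0, 0, 0.6], [0, 0, 0, 0, 0.5], [0, 0, 0, 0, 0.45], [0, 0, 0, 0, 0.4], [0, 0, 0, 0, 0.25], [0, 0, 0, 0, 0.1], [0, 0, 0, 0, 0.1]], force=5)

```text
time_s: 7.28
ee_pos: [0.5035, 0.0802, 0.0089]
tool_rot: [-0.0, 1.0, -0.0, -0.0]
contact_force: [-0.1, -0.4, 0.1]
opening: 0.0644
grasp_force: 0.0
```

>>> step_arm(increments=[[0, 0, -15, 0, 0.1], [0, 0, -50, 0, 0.1], [0, 0, -90, 0, 0.1], [30, 30, -120, -0.1, 0.1], [70, 70, -120, -0.22, 0.1], [110, 110, -120, -0.34, 0.1], [140, 140, -120, -0.46, 0.1], [150, 150, -120, -0.58, 0.1]])

```text
time_s: 7.95
ee_pos: [0.3605, 0.2228, 0.1293]
tool_rot: [-0.288, 0.958, 0.0, 0.0]
contact_force: [-0.9, 1.0, 0.3]
opening: 0.0784
grasp_force: 0.0
```

Run:
```python
from h import *
go(.43,.03,.1,168)
f=grab_frame('top');s=grab_frame('side');cv2.imwrite('pics/topA.png',f[...,::-1]);cv2.imwrite('pics/sideA.png',s[...,::-1])
o=cv2.hconcat([cv2.resize(f[150:270,170:290,::-1],(400,400)),cv2.resize(s[130:280,200:350,::-1],(400,400))]);cv2.imwrite('pics/a5.png',o)
```

```text
t 7.95 ee [0.3605 0.2228 0.1293] yaw 123.5 q6 -1.87 go [  48.5 -199.1   29.3] turn -0.777
```

View pics/a5.png

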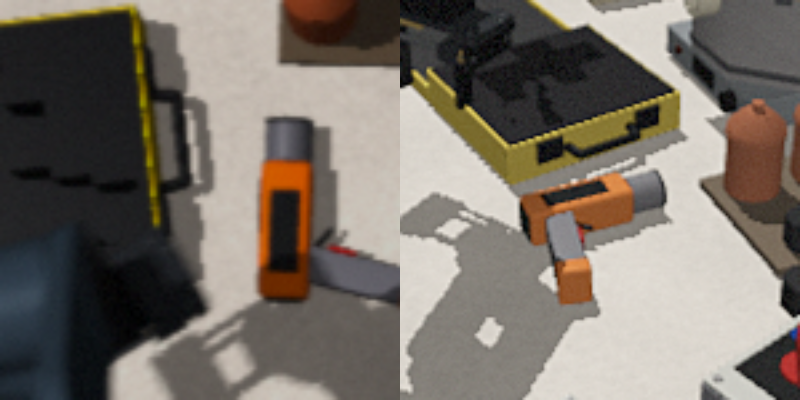

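The top crop shows the thermo lying flat on the bench, muzzle ahead, the head at about (256,218) in the full image and the handle to the right. I'm measuring its pose for the handle grasp.

Run:
```python
from h import *
np.set_printoptions(precision=4,suppress=True)
t=cv2.imread('pics/topA.png');h=cv2.cvtColor(t,cv2.COLOR_BGR2HSV);m=cv2.inRange(h,(5,150,60),(18,255,255));m[:195]=0;m[262:]=0;m[:,:240]=0;m[:,320:]=0
n,l,st,c=cv2.connectedComponentsWithStats(m)
for i in range(1,n):
    if st[i,4]>15:
        p=np.argwhere(l==i)[:,::-1].astype(float);r=cv2.minAreaRect(onz('top',p,.046)[:,:2].astype(np.float32));print(st[i],c[i],r,onz('top',[c[i]],.046))
o,_=ray('top',[0,0]);print(o)
```

```text
[248 198  16  42 433] [255.5427 217.1201] ((0.4666067361831665, 0.0795397162437439), (0.12394976615905762, 0.045118652284145355), 2.027070999145508) [[0.4703 0.0794 0.046 ]]
[290 231   9  12  85] [293.9647 236.4706] ((0.4156102240085602, -0.03712599724531174), (0.020920846611261368, 0.03620339184999466), 77.49762725830078) [[ 0.4157 -0.037   0.046 ]]
[ 0.3175 -0.0006  1.211 ]
```

>>> step_arm(increments=[[5, -20, 0, 0.11, 0], [11, -45, 0, 0.23, 0], [17, -72, 0, 0.35, 0], [24, -100, 0, 0.47, 0], [31, -128, 0, 0.59, 0], [37, -155, 0, 0.71, 0], [43, -180, 0, 0.83, 0], [48, -199, 0, 0.95, 0]])

```text
time_s: 8.72
ee_pos: [0.4324, 0.0265, 0.1289]
tool_rot: [0.188, 0.982, -0.0, 0.001]
contact_force: [0.6, -0.1, 0.1]
opening: 0.0866
grasp_force: 0.0
```

>>> step_arm(increments=[[0, 0, 0, 0.12, 0], [0, 0, 0, 0.24, 0], [0, 0, 0, 0.36, 0], [0, 0, 0, 0.48, 0], [0, 0, 0, 0.6, 0], [0, 0, 0, 0.72, 0], [0, 0, 0, 0.84, 0], [0, 0, 0, 0.96, 0]])

```text
time_s: 9.38
ee_pos: [0.4312, 0.0284, 0.1288]
tool_rot: [0.62, 0.785, 0.0, 0.0]
contact_force: [-0.8, 0.1, 0.6]
opening: 0.0868
grasp_force: 0.0
```

>>> step_arm(increments=[[0, 0, 0, 0.12, 0], [0, 0, 0, 0.24, 0], [0, 0, 0, 0.36, 0], [0, 0, 0, 0.45, 0], [0, 0, 10, 0.455, 0], [0, 0, 30, 0.455, 0], [0, 0, 40, 0.455, 0], [0, 0, 40, 0.455, 0]])

```text
time_s: 10.05
ee_pos: [0.4301, 0.0287, 0.0874]
tool_rot: [0.779, 0.627, -0.001, -0.001]
contact_force: [-0.1, -0.2, 0.2]
opening: 0.0871
grasp_force: 0.0
```

```bash
python3 -c "
from h import *
go(.4307,.0306,.012,-12)"
```

```text
t 10.05 ee [0.4301 0.0287 0.0874] yaw -12.35 q6 0.02 go [ 2.   0.4 75.4] turn -0.006
```

>>> step_arm(increments=[[2, 0, 20, -0.006, 0], [2, 0, 45, -0.006, 0], [2, 0, 65, -0.006, 0], [2, 0, 74, -0.006, 0], [2, 0, 75, -0.006, 0], [2, 0, 75, -0.006, 0]])

```text
time_s: 10.55
ee_pos: [0.4313, 0.0309, 0.014]
tool_rot: [0.777, 0.63, -0.0, -0.0]
contact_force: [0.1, -0.5, -0.4]
opening: 0.0868
grasp_force: 0.0
```

>>> step_arm(increments=[[0, 0, 0, 0, 0.3], [0, 0, 0, 0, 0.5], [0, 0, 0, 0, 0.8], [0, 0, 0, 0, 0.8], [0, 0, 0, 0, 0.8], [0, 0, 0, 0, 0.8]], force=35)

```text
time_s: 11.05
ee_pos: [0.4313, 0.0312, 0.0143]
tool_rot: [0.777, 0.63, 0.0, 0.0]
contact_force: [-0.0, -0.1, 0.1]
opening: 0.055
grasp_force: 0.0
```

>>> step_arm(increments=[[0, 0, 0, 0, 0.8], [0, 0, 0, 0, 0.8], [0, 0, 0, 0, 0.8], [0, 0, 0, 0, 0.8], [0, 0, 0, 0, 0.8]], force=45)

```text
time_s: 11.47
ee_pos: [0.4303, 0.0313, 0.014]
tool_rot: [0.777, 0.63, -0.001, -0.001]
contact_force: [-1.7, 0.5, 2.3]
opening: 0.0317
grasp_force: 44.9
```

>>> step_arm(increments=[[0, 0, -5, 0, 0.8], [0, 0, -20, 0, 0.8], [0, 0, -45, 0, 0.8], [0, 0, -75, 0, 0.8], [0, 0, -105, 0, 0.8], [0, 0, -130, 0, 0.8], [0, 0, -145, 0, 0.8], [0, 0, -145, 0, 0.8]], force=50)

```text
time_s: 12.13
ee_pos: [0.4326, 0.031, 0.1616]
tool_rot: [0.777, 0.63, 0.002, 0.002]
contact_force: [-0.0, -0.4, -3.9]
opening: 0.0316
grasp_force: 49.9
```

```bash
python3 -c "
from h import *
go(.47,-.3245,.16,-20.1);q=sense();print(q['contact_force'],q['wrist_torque'])"
```

```text
t 12.1333 ee [0.4326 0.031  0.1616] yaw -11.89 q6 0.02 go [-340.2  109.8    2.3] turn 0.143
[-0.03984298 -0.3528314  -3.86774119] [-0.2077504   0.1689249   0.03667349]
```

>>> step_arm(increments=[[-10, 3, 0, 0, 0.8], [-30, 10, 0, 0.01, 0.8], [-55, 18, 0, 0.02, 0.8], [-82, 27, 0, 0.03, 0.8], [-109, 36, 0, 0.04, 0.8], [-136, 45, 0, 0.05, 0.8], [-163, 54, 0, 0.06, 0.8], [-190, 63, 0, 0.07, 0.8]])

```text
time_s: 12.8
ee_pos: [0.4519, -0.1691, 0.1567]
tool_rot: [0.799, 0.602, -0.001, -0.002]
contact_force: [0.8, 0.2, -3.8]
opening: 0.0319
grasp_force: 49.9
```

>>> step_arm(increments=[[-25, 8, 0, 0.01, 0.8], [-50, 16, 0, 0.02, 0.8], [-76, 24, 0, 0.03, 0.8], [-100, 31, 0, 0.04, 0.8], [-122, 38, 0, 0.05, 0.8], [-138, 43, 0, 0.06, 0.8], [-142, 44, 0, 0.07, 0.8], [-142, 44, 0, 0.07, 0.8]])

```text
time_s: 13.47
ee_pos: [0.456, -0.3172, 0.1574]
tool_rot: [0.82, 0.573, -0.0, -0.001]
contact_force: [-0.5, -0.4, -3.4]
opening: 0.0317
grasp_force: 49.9
```

Run:
```python
from h import *
np.set_printoptions(precision=4,suppress=True)
go(.4942,-.3293,.141,-20.1);q=sense();print(q['opening'],q['contact_force'])
f=grab_frame('top');s=grab_frame('side');cv2.imwrite('pics/topB.png',f[...,::-1]);cv2.imwrite('pics/sideB.png',s[...,::-1])
# predicted thermo points
z=q['ee_pos'][2]+.009;a=np.radians(-8.1);R=np.array([[np.cos(a),-np.sin(a)],[np.sin(a),np.cos(a)]])
O=q['ee_pos'][:2]-R@[-.0284,-.0489]
for nm,p in(('muz',(.11,0,0)),('muzTop',(.11,0,.022)),('headFL',(.07,.023,.023)),('headFR',(.07,-.023,.023)),('BL',(-.055,.023,.023)),('BR',(-.055,-.023,.023))):
    P=np.r_[O+R@p[:2],z+p[2]];print(nm,P,proj('top',P)[0],proj('side',P)[0])
cv2.imwrite('pics/b1.png',cv2.hconcat([cv2.resize(f[100:250,320:470,::-1],(400,400),interpolation=cv2.INTER_CUBIC),cv2.resize(s[180:330,300:450,::-1],(400,400),interpolation=cv2.INTER_CUBIC)]))
```

```text
t 13.4667 ee [ 0.456  -0.3172  0.1574] yaw -20.07 q6 -0.46 go [ 1.7 40.1 16.3] turn 0.0
0.03172280077522076 [-0.4734 -0.4196 -3.4227]
muz [ 0.5999 -0.2883  0.1664] [389.0734 168.216 ] [377.9294 229.6518]
muzTop [ 0.5999 -0.2883  0.1884] [391.322  166.1152] [379.243  222.0049]
headFL [ 0.5635 -0.2599  0.1894] [380.8583 179.0134] [358.5997 218.4938]
headFR [ 0.5571 -0.3054  0.1894] [398.009  181.8897] [367.2247 230.816 ]
BL [ 0.4398 -0.2422  0.1894] [374.3518 225.0242] [306.1369 227.4929]
BR [ 0.4333 -0.2878  0.1894] [391.7707 227.9925] [312.8952 240.5285]
```

View pics/b1.png

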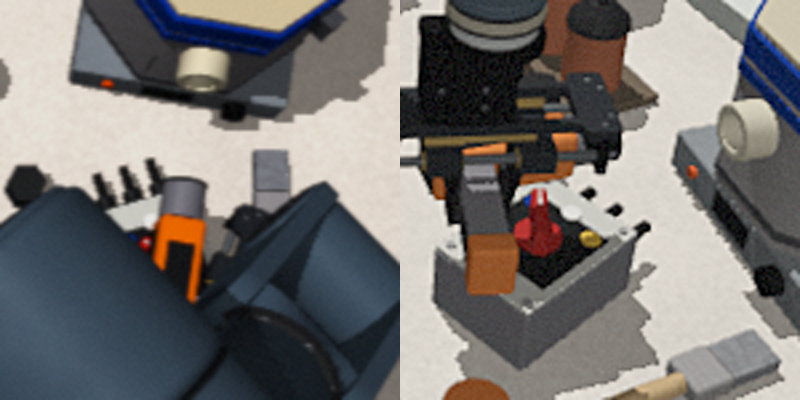

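The top crop shows the muzzle edge at about (389,167.5), as predicted. The head front corners are near (380,181) and (398,179.5). The spy tube is at (395,126), and the switch bar (red) is well below. I'm measuring the held yaw from the orange edges.

Run:
```python
from h import *
np.set_printoptions(precision=4,suppress=True)
t=cv2.imread('pics/topB.png');h=cv2.cvtColor(t,cv2.COLOR_BGR2HSV)
for y in range(164,212,2):
    r=h[y,372:404]; o=[(372+i,int(v[2])) for i,v in enumerate(r) if 4<=v[0]<=18 and v[1]>140 and v[2]>50]
    g=[372+i for i,v in enumerate(r) if v[1]<60 and 60<v[2]<125]
    print(y,(o[0],o[1],o[-2],o[-1]) if len(o)>3 else o,'grey',(g[0],g[-1]) if g else'')
```

```text
164 [] grey (379, 380)
166 [] grey (376, 390)
168 [] grey (377, 396)
170 [] grey (372, 397)
172 [] grey (373, 396)
174 [] grey (373, 396)
176 [] grey (380, 396)
178 [] grey (380, 396)
180 ((381, 132), (382, 168), (383, 165), (384, 139)) grey (387, 397)
182 ((380, 187), (381, 223), (394, 166), (395, 137)) grey (397, 403)
184 ((378, 139), (379, 147), (395, 226), (396, 191)) grey (398, 403)
186 ((378, 68), (379, 141), (395, 218), (396, 171)) grey (376, 403)
188 ((378, 82), (379, 170), (395, 209), (396, 152)) grey (398, 403)
190 ((378, 107), (379, 192), (395, 204), (396, 142)) grey (397, 403)
192 ((378, 128), (379, 207), (394, 216), (395, 182)) grey (397, 403)
194 ((377, 75), (378, 160), (394, 209), (395, 149)) grey (397, 403)
196 ((377, 99), (378, 187), (394, 201), (395, 124)) grey (397, 399)
198 ((378, 149), (379, 214), (394, 188), (395, 105)) grey 
200 ((379, 82), (380, 165), (394, 156), (395, 69)) grey 
202 ((391, 110), (392, 198), (393, 203), (394, 131)) grey 
204 ((391, 149), (392, 209), (393, 195), (394, 119)) grey 
206 ((390, 64), (391, 180), (393, 171), (394, 87)) grey 
208 ((390, 91), (391, 195), (393, 140), (394, 53)) grey 
210 ((390, 129), (391, 203), (392, 199), (393, 125)) grey
```

Run:
```python
from h import *
np.set_printoptions(precision=2,suppress=True)
a=np.radians(-8.1);R=np.array([[np.cos(a),-np.sin(a)],[np.sin(a),np.cos(a)]]);z=.1664
O=np.array([.456,-.3172])-R@[-.0284,-.0489]
for nm,p in(('buttTop',(-.0457,-.130,.023)),('buttBot',(-.0457,-.130,-.023)),('FRbot',(.07,-.023,-.023)),('FRtop',(.07,-.023,.023))):
    print(nm,proj('side',np.r_[O+R@p[:2],z+p[2]])[0])
s=cv2.imread('pics/sideB.png');h=cv2.cvtColor(s,cv2.COLOR_BGR2HSV);m=cv2.inRange(h,(4,140,40),(18,255,255))
for x in(326,330,334,338,342,352,355,358,361,364): 
    y=np.nonzero(m[200:320,x])[0]+200;print(x,y.tolist() if len(y)<9 else (y[0],y[-1]),[int(v) for v in h[y[::3],x,2]])
```

```text
buttTop [335.48 274.42]
buttBot [333.73 291.05]
FRbot [364.79 246.77]
FRtop [367.24 230.81]
326 (np.int64(235), np.int64(289)) [124, 118, 129, 121, 121, 128, 137, 139, 144]
330 (np.int64(235), np.int64(290)) [221, 126, 134, 159, 148, 144, 147, 146, 154]
334 (np.int64(234), np.int64(289)) [195, 147, 132, 139, 148, 148, 145, 145, 148]
338 (np.int64(233), np.int64(289)) [134, 210, 135, 132, 152, 141, 145, 147, 144]
342 (np.int64(267), np.int64(288)) [108, 131, 145, 154, 154, 144, 146, 132]
352 [245, 246, 247] [138]
355 [222, 223, 224, 245, 246, 247, 267] [136, 140, 102]
358 (np.int64(222), np.int64(246)) [174, 232, 173, 95, 143]
361 (np.int64(200), np.int64(245)) [89, 92, 94, 222, 172, 112, 148]
364 (np.int64(200), np.int64(244)) [92, 95, 80, 186, 157, 138, 147]
```

>>> step_arm(increments=[[0, 8, 4, 0, 0.8], [0, 18, 9, 0, 0.8], [0, 28, 13, 0, 0.8], [0, 36, 16, 0, 0.8], [0, 40, 17, 0, 0.8], [0, 40, 17, 0, 0.8]])

```text
time_s: 14.07
ee_pos: [0.4959, -0.3302, 0.1414]
tool_rot: [0.819, 0.574, 0.0, 0.0]
contact_force: [-0.2, 0.3, -3.4]
opening: 0.0314
grasp_force: 49.9
```

Run:
```python
from h import *
np.set_printoptions(precision=4,suppress=True)
go(.494,-.331,.140,-20.1)
f=grab_frame('top');cv2.imwrite('pics/topC.png',f[...,::-1])
h=cv2.cvtColor(f,cv2.COLOR_RGB2HSV)
for y in range(122,172,3):
    r=h[y,376:414];o=[376+i for i,v in enumerate(r) if 4<=v[0]<=18 and v[1]>140 and v[2]>50]
    g=[376+i for i,v in enumerate(r) if v[1]<60 and 60<v[2]<125]
    print(y,'or',(o[0],o[-1]) if o else '','grey',(g[0],g[-1]) if g else '','V',r[::3,2].tolist())
```

```text
t 14.0667 ee [ 0.4959 -0.3302  0.1414] yaw -19.88 q6 -0.43 go [-1.4 -1.5  1.4] turn 0.004
122 or  grey (386, 406) V [51, 54, 52, 54, 157, 206, 225, 223, 203, 167, 65, 38, 43]
125 or  grey (386, 405) V [48, 53, 52, 56, 174, 212, 226, 218, 198, 156, 53, 43, 41]
128 or  grey (385, 405) V [56, 52, 51, 62, 143, 106, 110, 116, 165, 138, 44, 41, 39]
131 or  grey (387, 413) V [49, 43, 35, 31, 80, 108, 110, 101, 79, 75, 39, 38, 58]
134 or  grey (393, 413) V [8, 11, 12, 20, 31, 50, 88, 91, 58, 27, 39, 64, 65]
137 or  grey (377, 413) V [132, 103, 53, 26, 19, 17, 41, 40, 36, 36, 40, 52, 58]
140 or  grey (395, 398) V [226, 225, 226, 223, 214, 135, 126, 100, 53, 19, 12, 13, 28]
143 or  grey (400, 413) V [226, 222, 227, 225, 227, 222, 224, 223, 124, 26, 7, 8, 73]
146 or  grey (400, 413) V [227, 227, 226, 226, 224, 226, 220, 218, 121, 118, 102, 107, 118]
149 or  grey  V [228, 226, 226, 223, 226, 220, 224, 222, 220, 216, 213, 208, 216]
152 or  grey  V [227, 227, 228, 226, 218, 220, 218, 222, 222, 218, 221, 225, 224]
155 or  grey (384, 398) V [229, 229, 225, 60, 106, 116, 83, 61, 200, 223, 222, 221, 222]
158 or  grey (384, 399) V [218, 228, 223, 95, 117, 127, 110, 88, 175, 218, 221, 219, 219]
161 or  grey (384, 398) V [23, 197, 203, 96, 120, 124, 106, 79, 202, 223, 221, 222, 221]
164 or  grey (379, 411) V [50, 70, 163, 99, 123, 122, 107, 75, 223, 219, 221, 211, 56]
167 or (385, 386) grey (382, 409) V [150, 24, 71, 144, 109, 103, 98, 72, 221, 220, 221, 88, 35]
170 or (381, 399) grey (376, 406) V [61, 38, 135, 230, 232, 231, 228, 217, 117, 117, 79, 21, 35]
```

Run:
```python
from h import *
np.set_printoptions(precision=4,suppress=True)
b=onz('top',[[391.6,156],[391.4,162]],.151);s=onz('top',[[395.5,129.2],[396,124]],.15);print(b,s)
a=np.radians(-7.9);R=np.array([[np.cos(a),-np.sin(a)],[np.sin(a),np.cos(a)]])
O=np.array([.4959,-.3302])-R@[-.0284,-.0489]
for x in(.11,.07):
  p=O+R@[x,0];print(p, proj('top',np.r_[p,.1504]),proj('top',np.r_[p,.1724]))
print('lens->spy in thermo frame',R.T@(np.array([.7165,-.3117])-O-R@[.11,0]))
```

```text
[[ 0.6392 -0.2998  0.151 ]
 [ 0.622  -0.2991  0.151 ]] [[ 0.7175 -0.3117  0.15  ]
 [ 0.7328 -0.3132  0.15  ]]
[ 0.6397 -0.3008] [[391.9009 155.8843]] [[394.1629 153.5739]]
[ 0.6001 -0.2953] [[390.0367 169.6947]] [[392.2717 167.6553]]
lens->spy in thermo frame [ 0.0776 -0.0003]
```

The lens is aligned with the spyhole to about 1 mm sideways and is 78 mm away. I'm holding.

>>> step_arm(increments=[[0, 0, 0, 0, 0.8], [0, 0, 0, 0, 0.8], [0, 0, 0, 0, 0.8], [0, 0, 0, 0, 0.8], [0, 0, 0, 0, 0.8], [0, 0, 0, 0, 0.8], [0, 0, 0, 0, 0.8], [0, 0, 0, 0, 0.8]])

```text
time_s: 14.78
ee_pos: [0.4944, -0.33, 0.142]
tool_rot: [0.819, 0.574, -0.0, 0.0]
contact_force: [0.3, -0.2, -3.5]
opening: 0.0318
grasp_force: 49.9
```

>>> step_arm(increments=[[0, 0, 0, 0, 0.8], [0, 0, 0, 0, 0.8], [0, 0, 0, 0, 0.8], [0, 0, 0, 0, 0.8], [0, 0, 0, 0, 0.8], [0, 0, 0, 0, 0.8], [0, 0, 0, 0, 0.8], [0, 0, 0, 0, 0.8]])

```text
time_s: 15.45
ee_pos: [0.4945, -0.33, 0.142]
tool_rot: [0.819, 0.574, 0.0, 0.0]
contact_force: [0.2, -0.2, -3.6]
opening: 0.0316
grasp_force: 49.9
```

>>> step_arm(increments=[[0, 0, 0, 0, 0.8], [0, 0, 0, 0, 0.8], [0, 0, 0, 0, 0.8], [0, 0, 0, 0, 0.8], [0, 0, 0, 0, 0.8], [0, 0, 0, 0, 0.8], [0, 0, 0, 0, 0.8], [0, 0, 0, 0, 0.8]])

```text
time_s: 16.12
ee_pos: [0.4945, -0.33, 0.142]
tool_rot: [0.819, 0.574, 0.0, 0.0]
contact_force: [0.7, -0.2, -3.9]
opening: 0.0317
grasp_force: 49.9
```

>>> step_arm(increments=[[0, 0, 0, 0, 0.8], [0, 0, 0, 0, 0.8], [0, 0, 0, 0, 0.8], [0, 0, 0, 0, 0.8]])

```text
time_s: 16.45
ee_pos: [0.4945, -0.33, 0.142]
tool_rot: [0.819, 0.574, 0.0, -0.0]
contact_force: [0.2, 0.3, -3.1]
opening: 0.0319
grasp_force: 49.9
```

```bash
python3 -c "
from h import *
go(.43,.03,.17,-12)"
```

```text
t 16.45 ee [ 0.4945 -0.33    0.142 ] yaw -19.94 q6 -0.43 go [ 316.4 -183.4  -28. ] turn -0.139
```

>>> step_arm(increments=[[5, -8, -8, 0, 0.8], [15, -25, -20, 0, 0.8], [30, -45, -28, 0, 0.8], [52, -62, -28, -0.02, 0.8], [78, -78, -28, -0.03, 0.8], [105, -92, -28, -0.04, 0.8], [132, -105, -28, -0.05, 0.8], [160, -118, -28, -0.06, 0.8]])

```text
time_s: 17.12
ee_pos: [0.4372, -0.1378, 0.1707]
tool_rot: [0.801, 0.598, 0.0, 0.0]
contact_force: [0.1, 0.6, -3.4]
opening: 0.032
grasp_force: 49.9
```

>>> step_arm(increments=[[28, -8, 0, -0.02, 0.8], [56, -16, 0, -0.04, 0.8], [84, -24, 0, -0.06, 0.8], [110, -32, 0, -0.08, 0.8], [135, -40, 0, -0.08, 0.8], [155, -48, 0, -0.08, 0.8], [166, -52, 0, -0.08, 0.8], [166, -52, 0, -0.08, 0.8]])

```text
time_s: 17.78
ee_pos: [0.4338, 0.0371, 0.1706]
tool_rot: [0.776, 0.631, -0.0, -0.001]
contact_force: [-0.6, 0.7, -3.9]
opening: 0.0317
grasp_force: 49.9
```

```bash
python3 -c "
from h import *
go(.43,.03,.0143,-12)"
```

```text
t 17.7833 ee [0.4338 0.0371 0.1706] yaw -11.73 q6 0.03 go [ -7.9  -2.1 156.2] turn 0.005
```

>>> step_arm(increments=[[0, 0, 15, 0, 0.8], [0, 0, 45, 0, 0.8], [0, 0, 80, 0, 0.8], [0, 0, 110, 0, 0.8], [0, 0, 132, 0, 0.8], [0, 0, 145, 0, 0.8], [0, 0, 148, 0, 0.8], [0, 0, 148, 0, 0.8]])

```text
time_s: 18.45
ee_pos: [0.4355, 0.0341, 0.0216]
tool_rot: [0.777, 0.63, -0.0, -0.0]
contact_force: [-0.2, -0.0, -2.7]
opening: 0.032
grasp_force: 49.9
```

>>> step_arm(increments=[[0, 0, 2, 0, 0.8], [0, 0, 4, 0, 0.8], [0, 0, 5, 0, 0.8], [0, 0, 5, 0, 0.8]])

```text
time_s: 18.78
ee_pos: [0.4359, 0.0345, 0.0176]
tool_rot: [0.777, 0.63, 0.001, 0.001]
contact_force: [0.4, 0.4, -4.5]
opening: 0.0316
grasp_force: 49.9
```

>>> step_arm(increments=[[0, 0, 1, 0, 0.8], [0, 0, 2, 0, 0.8], [0, 0, 3, 0, 0.8], [0, 0, 3, 0, 0.8]])

```text
time_s: 19.12
ee_pos: [0.4356, 0.0346, 0.014]
tool_rot: [0.777, 0.63, 0.0, 0.0]
contact_force: [0.5, -0.4, -2.4]
opening: 0.0317
grasp_force: 49.9
```

>>> step_arm(increments=[[0, 0, 0.7, 0, 0.8], [0, 0, 1.3, 0, 0.8], [0, 0, 1.3, 0, 0.8]])

```text
time_s: 19.37
ee_pos: [0.4356, 0.0346, 0.0139]
tool_rot: [0.777, 0.63, 0.0, 0.0]
contact_force: [-0.8, -0.0, 12.5]
opening: 0.0317
grasp_force: 49.9
```

>>> step_arm(increments=[[0, 0, -0.5, 0, 0.6], [0, 0, -0.5, 0, 0.5], [0, 0, -0.5, 0, 0.3], [0, 0, -0.5, 0, 0.1], [0, 0, -0.5, 0, 0.1], [0, 0, -0.5, 0, 0.1]], force=5)

```text
time_s: 19.87
ee_pos: [0.4347, 0.0348, 0.0129]
tool_rot: [0.777, 0.63, -0.001, -0.001]
contact_force: [-0.1, 0.2, 0.5]
opening: 0.0607
grasp_force: 0.0
```

>>> step_arm(increments=[[0, 0, -10, 0, 0.1], [0, 0, -40, 0, 0.1], [0, 0, -80, 0, 0.1], [0, 0, -120, 0, 0.1], [-20, 0, -150, 0, 0.2], [-50, 0, -160, 0, 0.4], [-85, 0, -160, 0, 0.5], [-120, 0, -160, 0, 0.55]])

```text
time_s: 20.53
ee_pos: [0.4104, -0.0836, 0.1742]
tool_rot: [0.776, 0.631, 0.0, 0.001]
contact_force: [1.1, -0.1, -1.1]
opening: 0.0593
grasp_force: 0.0
```

Run:
```python
from h import *
np.set_printoptions(precision=4,suppress=True)
go(.5335,-.289,.16,151)
f=grab_frame('top');s=grab_frame('side')
for n,im in(('top',f),('side',s)):
    cv2.imwrite(f'pics/{n}D.png',im[...,::-1])
h=cv2.cvtColor(f,cv2.COLOR_RGB2HSV);m=cv2.inRange(h,(5,150,60),(18,255,255));m[:190]=0;m[270:]=0;m[:,:235]=0;m[:,320:]=0
n,l,st,c=cv2.connectedComponentsWithStats(m)
for i in range(1,n):
    if st[i,4]>15: print(st[i],cv2.minAreaRect(onz('top',np.argwhere(l==i)[:,::-1].astype(float),.046)[:,:2].astype(np.float32)))
# switch: red mask both views from unoccluded first frames
R={}
for nm,im,b in(('top',cv2.imread('pics/top0.png'),(365,185,30,25)),('side',cv2.imread('pics/side0.png'),(335,245,40,40))):
    h=cv2.cvtColor(im,cv2.COLOR_BGR2HSV);m=cv2.inRange(h,(0,140,40),(6,255,255))|cv2.inRange(h,(172,140,40),(180,255,255))
    x,y,w,hh=b;k=np.zeros_like(m);k[y:y+hh,x:x+w]=m[y:y+hh,x:x+w];p=np.argwhere(k)[:,::-1].astype(float);R[nm]=p
    hu=cv2.convexHull(p.astype(np.float32))[:,0];print(nm,len(p),hu.tolist())
```

```text
t 20.5333 ee [ 0.4104 -0.0836  0.1742] yaw -11.79 q6 -0.26 go [-175.9  162.4   14.7] turn 0.3
[246 197  17  42 445] ((0.46960747241973877, 0.08369265496730804), (0.12455296516418457, 0.045871034264564514), 0.3212205469608307)
[290 230   8   8  47] ((0.4251352548599243, -0.035922810435295105), (0.018747851252555847, 0.022493382915854454), 77.3923110961914)
top 224 [[392.0, 200.0], [390.0, 202.0], [384.0, 204.0], [379.0, 204.0], [377.0, 203.0], [375.0, 201.0], [371.0, 193.0], [371.0, 192.0], [372.0, 190.0], [373.0, 189.0], [377.0, 189.0], [383.0, 190.0], [387.0, 192.0], [388.0, 193.0], [392.0, 198.0]]
side 269 [[360.0, 271.0], [357.0, 274.0], [353.0, 276.0], [352.0, 276.0], [344.0, 272.0], [343.0, 270.0], [342.0, 267.0], [342.0, 266.0], [349.0, 252.0], [350.0, 251.0], [354.0, 252.0], [360.0, 266.0]]
```

```bash
python3 - <<'E'
from h import *
np.set_printoptions(precision=4,suppress=True)
e=onz('top',[[371.8,190.3],[392.0,200.0]],.10);print(e,np.linalg.norm(e[1]-e[0]),np.degrees(np.arctan2(*(e[0]-e[1])[1::-1])))
print('axis',e[0]+(e[1]-e[0])*35/62)
# disc from top frame D and its dimensions
t=cv2.imread('pics/topD.png');h=cv2.cvtColor(t,cv2.COLOR_BGR2HSV);m=cv2.inRange(h,(0,140,40),(6,255,255))|cv2.inRange(h,(172,140,40),(180,255,255))
k=np.zeros_like(m);k[183:208,363:398]=m[183:208,363:398];p=np.argwhere(k)[:,::-1].astype(float);print(len(p),p.mean(0) if len(p) else '')
# side: bar top ends: upper pixel hull (349.5,251.5)
P=np.array([.5335,-.289]);
for ang in(57,61,65):
  a=np.radians(ang);u=np.array([np.cos(a),np.sin(a)])
  print(ang,proj('top',[np.r_[P+.035*u,.102],np.r_[P-.027*u,.102],np.r_[P,.078]]),proj('side',[np.r_[P+.035*u,.102],np.r_[P-.027*u,.102],np.r_[P,.078]]))
E
python3 - <<'E'
import cv2,numpy as np
t=cv2.imread('pics/top0.png')
for y in range(186,206): print(y,' '.join(f'{t[y,x,2]//26}{t[y,x,1]//26}' for x in range(366,396)))
E
```

```text
[[ 0.551  -0.2563  0.1   ]
 [ 0.5243 -0.3142  0.1   ]] 0.06381196293554248 65.281406828678
axis [ 0.536 -0.289  0.1  ]
241 [381.6017 196.8672]
57 [[373.1333 189.6702]
 [391.3085 201.7575]
 [381.2538 197.9886]] [[350.6323 248.7697]
 [349.702  266.7027]
 [349.1354 266.2503]]
61 [[372.6973 190.3719]
 [391.6427 201.2118]
 [381.2538 197.9886]] [[349.5952 248.6779]
 [350.5437 266.7814]
 [349.1354 266.2503]]
65 [[372.313  191.1037]
 [391.9364 200.6433]
 [381.2538 197.9886]] [[348.5609 248.6334]
 [351.3836 266.8197]
 [349.1354 266.2503]]
186 44 33 22 11 11 11 00 00 00 11 22 22 11 00 00 00 00 00 00 10 32 53 64 64 43 21 11 33 55 55
187 11 11 00 00 00 00 00 00 00 00 00 00 00 00 00 00 00 00 00 00 00 21 22 22 11 10 00 22 44 55
188 01 00 00 00 00 00 00 00 10 10 10 00 00 00 00 00 00 00 00 00 00 00 00 00 00 00 00 11 33 55
189 01 01 01 01 00 00 00 20 30 40 30 10 00 00 00 00 00 00 00 00 00 00 00 00 00 00 00 00 22 44
190 01 00 01 01 00 00 10 31 43 53 41 40 30 10 10 20 20 10 10 00 00 00 00 00 00 00 00 00 11 44
191 01 01 01 01 00 10 20 40 51 53 53 52 41 30 30 40 40 40 30 20 10 00 00 00 00 00 00 00 11 44

[... 615 characters left out ...]
 20 30 40 40 40 40 40 40 40 30 20 00 00 00
199 33 11 00 00 00 00 00 00 10 30 40 40 40 40 30 20 20 20 20 30 40 40 40 40 40 40 30 10 00 00
200 44 22 00 00 00 00 00 00 00 20 40 40 40 40 40 40 30 20 20 20 20 30 40 40 40 40 20 00 00 00
201 55 33 10 00 00 00 00 00 00 10 30 40 40 40 40 40 40 40 30 20 20 20 30 40 40 30 10 00 00 00
202 55 33 11 00 00 00 00 00 00 00 20 30 40 40 40 40 40 40 40 30 20 10 10 20 20 10 00 00 00 00
203 55 43 11 00 00 00 00 00 00 00 00 10 30 40 40 40 40 40 40 30 10 10 10 10 00 00 00 00 00 00
204 55 44 22 00 00 00 00 00 00 00 00 00 10 20 20 30 30 20 20 10 00 00 00 00 00 00 00 00 00 00
205 55 55 33 11 00 00 00 00 00 00 00 00 00 00 10 10 10 10 00 00 00 00 00 00 00 00 00 00 00 00
```

```bash
python3 -c "
from h import *
go(.536,-.291,.15,-28)"
```

```text
t 20.6333 ee [ 0.4106 -0.0868  0.1735] yaw -12.25 q6 -0.26 go [-172.9  165.9   24. ] turn 0.275
```

>>> step_arm(increments=[[-20, 19, 0, 0.03, 0.45], [-45, 43, 0, 0.07, 0.45], [-71, 68, 0, 0.11, 0.45], [-97, 93, 0, 0.15, 0.45], [-123, 118, 0, 0.19, 0.45], [-148, 142, 5, 0.23, 0.45], [-168, 161, 15, 0.27, 0.45], [-173, 166, 24, 0.275, 0.45]])

```text
time_s: 21.3
ee_pos: [0.5403, -0.29, 0.1485]
tool_rot: [0.856, 0.516, 0.001, 0.002]
contact_force: [0.1, 0.9, 0.3]
opening: 0.0479
grasp_force: 0.0
```

>>> step_arm(increments=[[0, 0, 0, 0, 0.45], [0, 0, 0, 0, 0.45]])

```text
time_s: 21.47
ee_pos: [0.5358, -0.2842, 0.1475]
tool_rot: [0.855, 0.518, -0.001, -0.003]
contact_force: [-0.8, 0.4, -0.2]
opening: 0.0479
grasp_force: 0.0
```

```bash
python3 -c "
from h import *
go(.536,-.291,.088,-28);print(sense()['opening'])"
```

```text
t 21.4667 ee [ 0.5358 -0.2842  0.1475] yaw -27.63 q6 -0.19 go [-6.1  3.7 59.4] turn 0.006
0.047897623256643214
```

>>> step_arm(increments=[[-3, 2, 15, 0, 0.45], [-3, 2, 30, 0, 0.45], [-3, 2, 37, 0, 0.45], [-3, 2, 37, 0, 0.45], [-3, 2, 37, 0, 0.45]])

```text
time_s: 21.88
ee_pos: [0.5372, -0.2884, 0.1123]
tool_rot: [0.855, 0.518, -0.0, -0.001]
contact_force: [0.6, -1.0, 0.2]
opening: 0.0479
grasp_force: 0.0
```

```bash
python3 -c "
from h import *
go(.536,-.291,.088,-28);print(sense()['contact_force'])"
```

```text
t 21.8833 ee [ 0.5372 -0.2884  0.1123] yaw -27.61 q6 -0.19 go [-2.8  0.2 24.3] turn 0.007
[ 0.57017945 -0.95003501  0.22052509]
```

>>> step_arm(increments=[[-2, 0, 8, 0, 0.45], [-2, 0, 16, 0, 0.45], [-2, 0, 22, 0, 0.45], [-2, 0, 24, 0, 0.45], [-2, 0, 24, 0, 0.45]])

```text
time_s: 22.3
ee_pos: [0.5363, -0.2914, 0.0872]
tool_rot: [0.856, 0.517, -0.0, -0.001]
contact_force: [-1.1, 0.6, -0.2]
opening: 0.0476
grasp_force: 0.0
```

>>> step_arm(increments=[[0, 0, 0, 0, 0.9], [0, 0, 0, 0, 0.9], [0, 0, 0, 0, 0.9], [0, 0, 0, 0, 0.9], [0, 0, 0, 0, 0.9], [0, 0, 0, 0, 0.9]], force=15)

```text
time_s: 22.8
ee_pos: [0.5369, -0.2918, 0.0883]
tool_rot: [0.856, 0.517, 0.0, 0.0]
contact_force: [0.1, -0.2, -0.2]
opening: 0.0159
grasp_force: 0.6
```

```bash
python3 -c "
from h import *
go(.536,-.291,.088,-28);q=sense();print(q['contact_force'],q['wrist_torque'],q['opening'],q['grasp_force'])"
```

```text
t 22.8 ee [ 0.5369 -0.2918  0.0883] yaw -27.68 q6 -0.2 go [ 0.3 -1.1  0.3] turn 0.006
[ 0.0680454  -0.17969922 -0.20202042] [ 0.02339775  0.17913788 -0.05174321] 0.015937236057846308 0.6293941047624685
```

>>> step_arm(increments=[[0, 0, 0, 0, 0.9], [0, 0, 0, 0, 0.9], [0, 0, 0, 0, 0.9]], force=35)

```text
time_s: 23.05
ee_pos: [0.5362, -0.2914, 0.0882]
tool_rot: [0.856, 0.517, -0.0, -0.001]
contact_force: [-2.6, 1.1, 2.6]
opening: 0.0139
grasp_force: 35.0
```

```bash
python3 -c "
from h import *
go(.536,-.291,.088,-28);q=sense();print(q['contact_force'],q['wrist_torque'],q['opening'],q['grasp_force'])"
```

```text
t 23.05 ee [ 0.5362 -0.2914  0.0882] yaw -27.68 q6 -0.2 go [ 0.2 -0.4  0.2] turn 0.006
[-2.60006564  1.14802148  2.58442109] [ 0.02847698  0.48152443 -0.0857578 ] 0.013928809482826396 35.000165523961186
```

Run:
```python
from h import *
np.set_printoptions(precision=4,suppress=True)
A=np.array([.5362,-.2914])
t=cv2.imread('pics/top0.png');h=cv2.cvtColor(t,cv2.COLOR_BGR2HSV)
for nm,lo,hi,b in(('blue',(100,150,60),(130,255,255),(362,184,12,12)),('yel',(18,150,90),(32,255,255),(383,178,12,12)),('white',(0,0,175),(180,60,255),(372,177,10,11))):
    m=cv2.inRange(h,lo,hi);x,y,w,hh=b;p=np.argwhere(m[y:y+hh,x:x+w])[:,::-1]+[x,y]
    if len(p): d=onz('top',[p.mean(0)],.0725)[0,:2]-A;print(nm,len(p),p.mean(0),d,np.degrees(np.arctan2(d[1],d[0])))
# box top: light grey region vs bench: use saturation/contour of the black panel
m=cv2.inRange(t,(0,0,0),(45,45,70));k=np.zeros_like(m);k[178:218,363:402]=m[178:218,363:402]
p=np.argwhere(k)[:,::-1].astype(float);print('panel',cv2.minAreaRect(onz('top',p,.073)[:,:2].astype(np.float32)))
e=onz('top',[[330+515/4-100,160+78/4],[330+243/4,160+42/4],[330+310/4,160+235/4],[330+160/4,160+268/4]],.072)[:,:2]
d=[e[0]-e[3],e[1]-e[2]];print([np.degrees(np.arctan2(v[1],v[0])) for v in d],np.degrees(np.arctan2(*(e[0]-e[1])[1::-1]))-90)
```

```text
blue 27 [367.4074 189.9259] [0.0213 0.0418] 62.92968193703975
yel 30 [388.5    183.6667] [ 0.0421 -0.0207] -26.151980471208656
panel ((0.5317338109016418, -0.27871376276016235), (0.08524933457374573, 0.11109419167041779), 18.378982543945312)
[np.float64(13.279183399603875), np.float64(18.445501192377353)] 17.603227133367284
```

>>> step_arm(increments=[[0, 0, 0, 0.06, 0.9], [0, 0, 0, 0.15, 0.9], [0, 0, 0, 0.25, 0.9], [0, 0, 0, 0.35, 0.9], [0, 0, 0, 0.45, 0.9], [0, 0, 0, 0.56, 0.9], [0, 0, 0, 0.66, 0.9], [0, 0, 0, 0.73, 0.9]])

```text
time_s: 23.72
ee_pos: [0.5363, -0.2915, 0.0883]
tool_rot: [0.984, 0.176, -0.001, -0.0]
contact_force: [-2.3, 0.0, 3.7]
opening: 0.0136
grasp_force: 35.0
```

>>> step_arm(increments=[[0, 0, 0, 0.042, 0.9], [0, 0, 0, 0.042, 0.9], [0, 0, 0, 0.042, 0.9]])

```text
time_s: 23.97
ee_pos: [0.5363, -0.2915, 0.0882]
tool_rot: [0.987, 0.158, -0.0, -0.0]
contact_force: [-2.6, 0.3, 4.1]
opening: 0.014
grasp_force: 35.0
```

```bash
python3 -c "
from h import *
go(.5362,-.2914,.088,-72);q=sense();print(q['contact_force'],q['wrist_torque'],q['opening'])"
```

```text
t 23.9667 ee [ 0.5363 -0.2915  0.0882] yaw -71.86 q6 0.57 go [-0.  -0.1  0.2] turn 0.002
[-2.61030409  0.32427267  4.05918866] [ 0.12709305  0.69342043 -0.15039505] 0.013962357071971116
```

Now at off. I'm holding for about 2.2 s.

>>> step_arm(increments=[[0, 0, 0, 0, 0.9], [0, 0, 0, 0, 0.9], [0, 0, 0, 0, 0.9], [0, 0, 0, 0, 0.9], [0, 0, 0, 0, 0.9], [0, 0, 0, 0, 0.9], [0, 0, 0, 0, 0.9], [0, 0, 0, 0, 0.9]])

```text
time_s: 24.63
ee_pos: [0.5363, -0.2915, 0.0882]
tool_rot: [0.988, 0.157, -0.0, -0.0]
contact_force: [-5.1, 2.4, 5.3]
opening: 0.0141
grasp_force: 35.0
```

>>> step_arm(increments=[[0, 0, 0, 0, 0.9], [0, 0, 0, 0, 0.9], [0, 0, 0, 0, 0.9], [0, 0, 0, 0, 0.9], [0, 0, 0, 0, 0.9], [0, 0, 0, 0, 0.9], [0, 0, 0, 0, 0.9], [0, 0, 0, 0, 0.9]])

```text
time_s: 25.3
ee_pos: [0.5363, -0.2915, 0.0883]
tool_rot: [0.988, 0.157, -0.0, -0.0]
contact_force: [-4.0, 0.9, 5.0]
opening: 0.0139
grasp_force: 35.0
```

>>> step_arm(increments=[[0, 0, 0, 0, 0.9], [0, 0, 0, 0, 0.9], [0, 0, 0, 0, 0.9], [0, 0, 0, 0, 0.9], [0, 0, 0, 0, 0.9], [0, 0, 0, 0, 0.9], [0, 0, 0, 0, 0.9]])

```text
time_s: 25.88
ee_pos: [0.5363, -0.2915, 0.0882]
tool_rot: [0.988, 0.157, -0.0, -0.0]
contact_force: [-4.6, 2.1, 6.0]
opening: 0.0138
grasp_force: 35.0
```

>>> step_arm(increments=[[0, 0, 0, 0.06, 0.9], [0, 0, 0, 0.15, 0.9], [0, 0, 0, 0.25, 0.9], [0, 0, 0, 0.35, 0.9], [0, 0, 0, 0.45, 0.9], [0, 0, 0, 0.56, 0.9], [0, 0, 0, 0.66, 0.9], [0, 0, 0, 0.73, 0.9]])

```text
time_s: 26.55
ee_pos: [0.5363, -0.2915, 0.0882]
tool_rot: [0.978, -0.207, -0.001, 0.0]
contact_force: [-3.3, 1.4, 5.4]
opening: 0.014
grasp_force: 35.0
```

>>> step_arm(increments=[[0, 0, 0, 0.04, 0.9], [0, 0, 0, 0.07, 0.9], [0, 0, 0, 0.07, 0.9]])

```text
time_s: 26.8
ee_pos: [0.5363, -0.2916, 0.0882]
tool_rot: [0.971, -0.239, -0.001, 0.0]
contact_force: [-4.3, 0.1, 4.9]
opening: 0.0137
grasp_force: 35.0
```

```bash
python3 -c "
from h import *
go(.5362,-.2914,.088,-117);q=sense();print(q['contact_force'],q['wrist_torque'],q['opening'])"
```

```text
t 26.8 ee [ 0.5363 -0.2916  0.0882] yaw -117.64 q6 1.37 go [-0.2 -0.1  0.2] turn -0.011
[-4.3403633   0.0982744   4.89410877] [0.23250925 0.91821649 0.34649763] 0.013719126971800394
```

>>> step_arm(increments=[[0, 0, 0, 0.02, 0.9], [0, 0, 0, 0.04, 0.9], [0, 0, 0, 0.04, 0.9], [0, 0, 0, 0.04, 0.9]])

```text
time_s: 27.13
ee_pos: [0.5365, -0.2917, 0.0882]
tool_rot: [0.966, -0.258, -0.0, 0.0]
contact_force: [-4.7, 1.1, 5.2]
opening: 0.0141
grasp_force: 35.0
```

```bash
python3 -c "
from h import *
go(.5362,-.2914,.088,-117);q=sense();print(q['contact_force'],q['wrist_torque'],q['opening'])"
```

```text
t 27.1333 ee [ 0.5365 -0.2917  0.0882] yaw -119.85 q6 1.41 go [-0.4 -0.1  0.2] turn -0.05
[-4.66511186  1.05406734  5.1959465 ] [0.24792289 0.84514383 0.72227262] 0.0141012512783036
```

The torque is climbing, so the handle is at the yellow stop. I'm releasing and retreating.

>>> step_arm(increments=[[0, 0, 0, 0, 0.6], [0, 0, 0, 0, 0.4], [0, 0, 0, 0, 0.4], [0, 0, 0, 0, 0.4], [0, 0, -5, 0, 0.4], [0, 0, -30, 0, 0.4], [0, 0, -65, 0, 0.4], [0, 0, -100, 0, 0.4]], force=5)

```text
time_s: 27.8
ee_pos: [0.5363, -0.2913, 0.1884]
tool_rot: [0.966, -0.259, -0.001, -0.001]
contact_force: [-0.2, -1.7, 1.0]
opening: 0.0512
grasp_force: 0.0
```

```bash
python3 -c "
from h import *
go(.42,-.12,.19,-117)"
```

```text
t 27.8 ee [ 0.5363 -0.2913  0.1884] yaw -120.06 q6 1.41 go [-186.5  -90.    -1.1] turn -0.053
```

>>> step_arm(increments=[[-20, -10, 0, 0, 0.4], [-50, -24, 0, 0, 0.4], [-80, -39, 0, 0, 0.4], [-110, -53, 0, 0, 0.4], [-140, -68, 0, 0, 0.4], [-165, -80, 0, 0, 0.4], [-180, -87, 0, 0, 0.4], [-180, -87, 0, 0, 0.4]])

```text
time_s: 28.47
ee_pos: [0.4214, -0.1229, 0.1883]
tool_rot: [0.966, -0.258, -0.002, -0.001]
contact_force: [-0.1, 0.7, -0.3]
opening: 0.0523
grasp_force: 0.0
```

Run:
```python
from h import *
np.set_printoptions(precision=4,suppress=True)
f=grab_frame('top')[...,::-1].copy();s=grab_frame('side')[...,::-1].copy();cv2.imwrite('pics/topE.png',f)
h=cv2.cvtColor(f,cv2.COLOR_BGR2HSV);m=cv2.inRange(h,(5,150,60),(18,255,255));m[:190]=0;m[270:]=0;m[:,:235]=0;m[:,320:]=0
n,l,st,c=cv2.connectedComponentsWithStats(m)
for i in range(1,n):
    if st[i,4]>15: print(st[i],cv2.minAreaRect(onz('top',np.argwhere(l==i)[:,::-1].astype(float),.046)[:,:2].astype(np.float32)))
# switch bar: highlight (brighter, G noticeably >0) stripe on pointer
x0,y0=364,182;r=f[y0:210,x0:400].astype(int)
m=(r[...,2]>90)&(r[...,1]<.75*r[...,2])&(r[...,1]>.2*r[...,2])&(r[...,0]>.15*r[...,2])
red=(r[...,2]>55)&(r[...,1]<.45*r[...,2])
for nm,mm in(('red',red),('stripe',m)):
    p=np.argwhere(mm)[:,::-1]+[x0,y0];print(nm,len(p),p.mean(0) if len(p) else '')
for y in range(183,208): print(y,' '.join(f'{f[y,x,2]//26}{f[y,x,1]//26}' for x in range(366,398)))
A=np.array([.5362,-.2914])
for ang in(-27,-22):
    u=np.array([np.cos(np.radians(ang)),np.sin(np.radians(ang))]);print(ang,proj('top',[np.r_[A+.035*u,.102],np.r_[A-.027*u,.102]]))
```

```text
[246 197  17  42 450] ((0.46961286664009094, 0.08373747020959854), (0.12459055334329605, 0.04590132459998131), 0.24653546512126923)
[288 230  10  12  85] ((0.41831037402153015, -0.033174190670251846), (0.02123313583433628, 0.035687196999788284), 75.62500762939453)
red 216 [381.9861 196.2361]
stripe 23 [387.3913 189.1304]
183 77 77 77 77 77 77 77 77 88 88 88 88 88 77 44 22 11 01 11 22 75 86 86 86 86 65 66 77 77 66 44 44
184 77 77 77 77 77 77 77 66 77 88 88 88 88 66 22 11 00 00 11 32 75 86 86 86 86 65 54 66 77 65 44 44
185 77 77 77 77 65 44 33 22 33 65 77 88 66 33 11 00 00 00 00 21 53 63 73 75 86 64 33 66 77 66 55 44
186 66 55 44 33 22 11 11 00 11 22 33 33 22 11 00 00 00 00 00 20 50 61 74 74 63 32 22 55 77 77 66 44
187 22 12 11 01 00 00 00 00 00 00 00 00 00 00 00 00 00 00 20 30 50 72 75 74 51 20 11 33 66 77 55 44
188 01 01 01 01 01 00 00 00 00 00 00 00 00 00 00 00 00 10 20 50 61 74 74 62 40 10 00 21 55 77 66 55
189 01 01 01 01 01 00 00 00 00 00 00 00 00 00 10 10 10 20 40 60 72 75 74 51 30 10 00 11 33 66 77 66
190 01 01 01 01 01 01 00 00 00 00 00 00 10 10 30 30 30 30 50 61 73 74 62 40 1
[... 1116 characters left out ...]
 00 11
202 44 33 11 00 00 00 00 00 01 10 30 40 50 60 70 60 60 40 30 30 50 40 20 00 00 00 00 00 00 00 00 11
203 12 11 00 00 00 00 00 00 00 10 20 30 40 50 60 60 50 30 30 20 20 10 00 00 00 00 00 00 00 00 00 00
204 11 11 11 01 00 00 00 00 00 00 10 20 30 30 40 50 30 20 10 10 00 00 00 00 00 00 00 00 00 00 00 00
205 11 11 11 11 11 00 00 00 00 00 10 10 20 20 20 20 10 00 00 00 00 00 00 00 00 00 00 00 00 00 00 00
206 11 11 11 11 11 01 01 00 00 00 00 00 10 10 00 00 00 00 00 00 00 00 00 00 00 00 00 00 00 00 00 00
207 11 12 11 11 11 11 11 11 01 00 00 00 00 00 00 00 00 00 00 00 00 00 00 00 00 00 00 00 00 00 00 00
-27 [[389.6581 185.0994]
 [379.9725 203.7183]]
-22 [[388.6904 184.6413]
 [380.7228 204.0764]]
```

```bash
python3 -c "
from rig import *
print(hand_in())"
```

```text
the job is handed in; nothing more can be done
None
```

I took the blue kiln's spyhole reading, holding for over 2 s with the lens about 78 mm away. Then I laid the thermometer on its side on the bare bench and turned the switch from blue to off, held it there about 2 s, and turned it to the yellow stop; the job is handed in, and no result was shown.

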